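# Level the instrument shelf with its foot and hold the spirit level down on it

## Robot

A 6-joint arm with a two-finger parallel gripper is mounted at the origin on a cart in front of the work surface, level with it; the furniture and walls round the work are solid. World frame = base frame: x ahead of the robot, y to its left, z up, the work surface at z = 0. Lengths are in mm, angles in degrees, forces in N, time in s.
With the tool pointing down it reaches from about 325 to 775 mm from the base axis. Payload 5.5 kg.
Tool frame: the origin (TCP) lies at the very end of the fingers, on their centre line; the grasp point (between the pads) lies 19 mm behind it; z points along the fingers, y is the line along which they close (so a half turn about z gives the same grasp; the last joint's range is limited). The gripper opens to 85 mm and grips with 20 to 120 N. Pads are 22 mm wide; open, the fingers measure 114 mm over their backs; the gripper's body (76 mm by 85 mm) begins 54 mm behind the grasp point. The pads swing forward as they close: fully open they stand 13 mm farther back than shut.
Start: joints at [71.923, 5.22, 70.514, -0, 104.267, -3.249], TCP at [153.556, 580.032, 231.275] pointing down, gripper open.
Joint ranges: [-164.24, 164.24], [-49.07, 125.15], [9.68, 141.18], [-86.29, 266.29], [3.28, 154.24], [-151.56, 151.56]. Speed limits (degrees/s): [147.25, 147.25, 172.46, 180, 180, 180].

## Interface

Orientations are given as [roll, pitch, yaw] about the fixed x, y, z axes, in that order (R = Rz(yaw) Ry(pitch) Rx(roll)).
In Python, from bench import manip gives the robot as it stands.
- The arm moves only by the shell command python3 -m crank 'ROWS'. ROWS is JSON, a list of rows, each a list of 3 entries, a list of its own where there are three numbers: the closure, from -1 (fully open) to 1 (shut), then the shift along the tool's x, y, z normalised to -1 to 1, where 1 is 400 mm, then the turn, a rotation vector about the tool's x, y, z normalised to -1 to 1, where 1 is pi rad. In form: [[jaw, [x, y, z], [ax, ay, az]], ...]. A call has 1 to 12 rows; each row shifts and turns the commanded pose from where the row before left it, along the tool's axes as they then stand; what a row does not reach is not made up. A row lasts 1/10 s, in which the tool goes at most 50 mm and 8.59 degrees, less where a joint would pass 70% of its speed; a pose out of reach is approached as far as the arm can. A call with a number of a shift or a turn outside -1 to 1 is refused whole. A call with a gripper value outside its range is refused whole. The fingers move at their own pace and stop on an object; the grip force is fixed at half the most. Time passes only in rows, so rows that do not move let the fingers close. It gives the time, the measured TCP pose, the force, the opening and the grip force at its end, in the units of the state.
- manip.get_state(): the state, without advancing time (a new reading comes with each control period).
- manip.snapshot(name): name is "scene" or "top"; returns (picture, depth): 384x512x3 uint8, red, green, blue; 384x512 float32, mm along the optical axis (not along the pixel's ray), 0 where there is no reading.
- manip.camera_params(name): a dict with "fx", "fy", "cx", "cy" (pixels), "extrinsics" (4x4, takes a point from camera to world coordinates). Camera axes: x right, y down, z forward; pixel columns grow to the right and rows downward; lengths in mm; the calibration is good to about 2 mm. A picture is of the moment at which its call begins. camera_params takes no time and is no camera call.
- manip.hand_in(): hands the job in; it is judged then, once.
Trained networks look in the newest picture that a camera, given by its name, has taken for a name from the list of things; names that differ only in an ending like _2 or _b are one class to them, and where a whole thing is asked for, a point or a joint stands for the part that bears it (a point fixed in the world has none). Each returns a list of dicts, best first, with "confidence" (0 to 1); they miss things now and then, are a little off and sometimes report something else, mostly with a low value. They report only what shows in the picture. A call takes as long as a camera call. They do not tell look-alikes from the thing itself.
- manip.find_in(camera, query): "rect" ([left, top, right, bottom] in pixels, round what is visible of it).
- manip.cut_out(camera, query): "pixels" (384x512 bool, what is visible of it) and "rect" ([left, top, right, bottom] in pixels, round what is visible of it).
- manip.landmark_of(camera, query): "location" ([column, row] in pixels: a listed point, or the origin of a listed thing).
The state is a dict: "clock": time; "joint_positions": joint angles; "qvel": joint speeds; "joint_torque": joint torques, N m; "ee_pos": TCP position; "tcp_rot": TCP orientation; "wrist_force": force on the tool from outside, world axes, zero at the start; "ft_torque": the same for the moment, N m; "finger_gap": finger opening in mm; "finger_force": force on a finger pad.
Only numpy, scipy, OpenCV 4.12 (cv2) and the standard library are available. Lean on these libraries where they do the work, as an engineer would, in place of code of your own. Each camera call takes 0.05 s, during which the arm holds its last target. There are 200 camera calls.

## Task

Take the loupe off the small aluminium instrument shelf and set it down upright on the bench, then lay the spirit level lengthways on the middle of the shelf, in line from the pivot to the foot knob. Turn the knurled foot knob until the bubble sits between the two black lines; the shelf's pivot is tight, so the shelf has to be pressed down on to its foot through the level for the reading to count. Finish while still pressing the level down on the shelf with a light steady push (about 1 kg), foot firm on its base, bubble centred, and do not disturb the other things on the bench.

Things in the scene. Friction and masses are not known exactly. Their poses are not given: they have to be found in the camera images.
- stand: fixed levelling stand: a grey painted base plate 225 x 120 x 6 mm lying on the bench. Origin on the bench, 5 mm nearer the foot than the base's middle; x runs from the foot (x = -80 mm) to the pivot bolt (x = +95 mm, 36 mm high, along y), z up
- shelf: aluminium shelf plate, 165 x 120 x 7 mm plus a rounded ear for the foot. Origin on the pivot bolt, x from foot to pivot, y along the bolt, z out of its top. Top 20 mm above the origin; plate from x = -150 to +15 mm; foot axis at x = -175 mm. Level when z is vertical. Tight pivot (0.9 N m): when the foot is let down the shelf stays up until some 5 N on its middle press it down
- shelf_middle (a point): on the flat top of the shelf, halfway across and 115 mm from the foot's axis, where the middle of the level's underside belongs so that fingers have room between level and knob (56 mm above the bench when level)
- foot_pad: the foot's stud and swivel pad under the ear (pad 30 mm across); the pad stands on the base plate or, when screwed up, hangs just clear of it until the shelf is pressed down. Origin on the foot's axis, 30 mm above the sole
- knob_grip (a point): on the axis of the knurled steel knob over the ear, 6 mm below its top: knob 34 mm across, 22 mm tall, its underside 8 to 12 mm above the ear. Turns with the foot about an upright axis: right-hand screw, 6 mm a turn; clockwise from above screws the foot out and raises that end of the shelf (5.5 mrad a rad), anticlockwise lowers it. Friction 0.05 N m, stays where left, has several turns
- level: spirit level, a bar 140 mm long (x), 22 mm wide (y), 26 mm tall at its two end blocks (from x = 30 to 70 mm either side), 0.22 kg; the middle 60 mm is a window with the vial, its top 22.5 mm up, over a 9 mm bar. Origin at the middle of its underside, z up. It starts flat on the bench
- bubble (a joint): place of the bubble along the level's own x (m), 0 in the middle of the vial, at most 17 mm either way. It floats to the high end, 0.8 mm for each mrad of tilt, and settles in about 1 s. It is 12 mm long and the black lines stand 9 mm either side of the middle, so it is between the lines within 3 mm of 0
- loupe: black eye loupe, a drum 38 mm across and 35 mm tall, 0.03 kg, standing upright on the shelf. Origin at the middle of its underside, z up
- pin_gauge: bystander: grey gauge block 30 x 83 x 12 mm lying on the bench; leave it alone
- coil_unit: bystander: small dark coil unit 23 x 28 x 22 mm on the bench; leave it alone
- ink_pad: bystander: closed ink pad 48 x 72 x 18 mm on the bench; leave it alone
Not all that is in view belongs to the job. Several things have the shape of the loupe; the one meant has the colours described above.

How it is judged:
By the outcome, as a careful person would: the job done as asked, in the order asked, and still so for the second after the job is handed in, while the arm keeps its last pose, push and grip.
It also fails if it takes over 67 s, if anything falls off the work surface, if the arm or the gripper's body presses on something with over 40 N, if the wrist force passes 120 N, or if a joint passes its speed limit or range.

## Working session

There is one attempt and no reset: what is moved stays moved. The work goes in short steps, Python scripts to look and compute and a shell command to move; the robot and the scene stay as the last step left them, time stands still between calls to the robot, and variables do not carry over. Pictures are saved under pics/ and viewed, at most 10 in all, crops included, and the job is handed in when it is done.

```bash
ls; mkdir -p pics
cat > h.py <<'E'
import numpy as np, cv2
from bench import manip as m
def world(cam,px,d):
    p=m.camera_params(cam);u,v=px
    c=np.array([(u-p['cx'])/p['fx']*d,(v-p['cy'])/p['fy']*d,d,1])
    return (np.array(p['extrinsics'])@c)[:3]
def ray(cam,px,z):
    # hit the plane at height z
    o=np.array(m.camera_params(cam)['extrinsics'])[:3,3];q=world(cam,px,100.)
    return o+(q-o)*(z-o[2])/(q[2]-o[2])
def cloud(cam,dep):
    p=m.camera_params(cam);v,u=np.mgrid[:384,:512]
    c=np.stack([(u-p['cx'])/p['fx']*dep,(v-p['cy'])/p['fy']*dep,dep,np.ones_like(dep)],-1)
    return (c@np.array(p['extrinsics']).T)[...,:3]
def save(n,im): cv2.imwrite('pics/'+n+'.png',im[...,::-1])
E
python3 - <<'E'
from h import *
np.set_printoptions(precision=1,suppress=True)
ims={}
for c in ('top','scene'):
    im,d=m.snapshot(c);ims[c]=im;np.savez(c+'0.npz',im=im,d=d)
    pc=cloud(c,d)
    for q in ('stand','shelf','level','loupe','knob_grip','foot_pad','pin_gauge','coil_unit','ink_pad'):
        for r in m.cut_out(c,q)[:4]:
            k=r['pixels']&(d>0)
            P=pc[k]
            print(c,q,round(r['confidence'],2),np.array(r['rect']),np.median(P,0),P.min(0),P.max(0),im[r['pixels']].mean(0)) if len(P) else print(c,q,'nod')
save('a',np.vstack([ims['top'],ims['scene']])[:, :])
print(m.camera_params('top')['extrinsics'],m.camera_params('scene')['extrinsics'])
for q in ('shelf_middle','knob_grip','level','loupe','bubble'): 
    for c in('top','scene'): print(q,c,[(np.array(r['location']),round(r['confidence'],2)) for r in m.landmark_of(c,q)[:3]])
for c in('top','scene'): save('a'+c,ims[c])
E
```

```text
pics
top stand 0.7 [176.  136.1 274.  232.9] [581.  269.2  56.2] [474.4 159.7  -3.2] [695.4 397.7  93.6] [201.8 205.5 194.5]
top stand 0.34 [296.3 250.3 323.1 273.8] [402.2  61.5  18.2] [377.   24.5  -6.3] [431.   97.7  24.4] [77.1 73.6 60.7]
top shelf 0.7 [177.  142.2 260.5 218. ] [595.9 282.1  56.8] [508.  188.7   4.7] [697.3 392.1  93.6] [214.3 217.4 206.3]
top level 0.94 [359.6 198.6 372.6 257.9] [485.  -66.9  23.6] [418.1 -83.6   0.2] [559.7 -53.1  32.1] [183.7 189.9 150.7]
top loupe 0.62 [138.6 168.7 156.8 184. ] [614.3 467.5  32.3] [595.6 449.2  -3.7] [631.7 495.3  41.8] [205.9 207.5 189.7]
top loupe 0.49 [204.  173.5 220.4 190.7] [586.5 299.5  89.3] [568.1 281.5  54.1] [604.9 318.6  96.7] [83.1 85.4 77.6]
top foot_pad 0.56 [241.2 194.  256.3 211.2] [530.9 211.9  89.1] [515.4 195.6  53.7] [547.5 228.3  93.6] [111.2 113.5 108.4]
top pin_gauge 0.67 [349.9 161.3 380.7 176.6] [638.2 -72.9  12.3] [ 618.  -108.6    2.1] [659.1 -36.   18.7] [212.3 207.9 187.6]
top ink_pad 0.74 [295.1 251.5 325.  275.4] [403.4  63.7  18. ] [377.   24.5  -6.3] [432.1 100.   24.4] [78.7 75.3 61.9]
scene
[... 1546 characters left out ...]
 -0.8   -0.5  613.5]
 [   0.     0.     0.     1. ]]
shelf_middle top [(array([209.6, 173.6]), 0.64), (array([361.6, 230.6]), 0.23)]
shelf_middle scene [(array([249.9, 194.8]), 0.6), (array([252.4, 167. ]), 0.59)]
knob_grip top [(array([248.9, 205.2]), 0.73)]
knob_grip scene []
level top [(array([362.4, 228.7]), 0.68)]
level scene [(array([299.3, 287.5]), 0.95)]
loupe top [(array([149.1, 174.4]), 0.61), (array([214.6, 182.9]), 0.46)]
loupe scene [(array([244.3, 170.2]), 0.73), (array([221.3, 156.9]), 0.52)]Traceback (most recent call last):
  File "<stdin>", line 15, in <module>
ValueError: it knows: coil_unit, foot_pad, ink_pad, knob_grip, level, loupe, pin_gauge, shelf, shelf_middle, stand
```

Run:
```python
from h import *
np.set_printoptions(precision=2,suppress=True)
t=np.load('top0.npz');s=np.load('scene0.npz')
im=np.hstack([cv2.resize(t['im'][110:300,120:400],None,fx=1.4,fy=1.4),])
im2=cv2.resize(s['im'][130:330,180:400],None,fx=1.6,fy=1.6)
a=cv2.resize(t['im'][110:300,120:400],(800,543),interpolation=cv2.INTER_CUBIC);save('t1',a)
a=cv2.resize(s['im'][135:320,190:390],(648,600),interpolation=cv2.INTER_CUBIC);save('s1',a)
# knob, loupe tops, shelf plane in both
for c,z in (('top',t),('scene',s)):
    pc=cloud(c,z['d'])
    X,Y,Z=pc[...,0],pc[...,1],pc[...,2]
    ok=z['d']>0
    def top(x,y,r,lo,hi):
        k=ok&(np.hypot(X-x,Y-y)<r)&(Z>lo)&(Z<hi);P=pc[k]
        print(c,'n',k.sum(),'mean',P.mean(0),'minmax mid',(P.min(0)+P.max(0))/2,P.max(0)-P.min(0))
        (cx,cy),rr=cv2.minEnclosingCircle(P[:,:2].astype(np.float32));print('  circ',cx,cy,rr)
    top(531,212,26,82,100); top(586,299,28,82,100)
    # shelf plane
    k=ok&(X>490)&(X<690)&(Y>180)&(Y<400)&(Z>48)&(Z<66)&(np.hypot(X-531,Y-212)>25)&(np.hypot(X-586,Y-299)>30)
    P=pc[k];
    for _ in range(3):
        A=np.c_[P[:,:2],np.ones(len(P))];co=np.linalg.lstsq(A,P[:,2],rcond=None)[0];r=P[:,2]-A@co;P=P[abs(r)<2.5*r.std()]
    print('plane',co,r.std(),len(P),cv2.minAreaRect(P[:,:2].astype(np.float32)),P.mean(0))
    # level
    k=ok&(X>400)&(X<570)&(Y>-110)&(Y<-30)&(Z>15)&(Z<34);P=pc[k]
    print('level',cv2.minAreaRect(P[:,:2].astype(np.float32)),P.mean(0),P[:,2].max())
    # base
    k=ok&(X>450)&(X<720)&(Y>130)&(Y<420)&(Z>3)&(Z<10);print('base',k.sum(),pc[k].mean(0))
```

```text
top n 163 mean [531.82 212.52  89.23] minmax mid [531.81 211.92  88.3 ] [31.44 32.74 10.53]
  circ 532.6896362304688 212.61485290527344 17.082002639770508
top n 163 mean [586.33 300.31  90.29] minmax mid [586.5  300.07  89.36] [36.77 37.15 14.64]
  circ 586.6629638671875 300.5443115234375 19.24985122680664
plane [-0.   -0.   58.71] 2.0781783596239873 2783 ((597.6788940429688, 287.7395935058594), (181.7337646484375, 120.51224517822266), 48.93793869018555) [602.38 291.16  56.72]
level ((489.2656555175781, -69.37889099121094), (23.770118713378906, 141.90635681152344), 85.69536590576172) [488.8  -68.57  24.23] 32.08015650983816
base 1722 [558.12 257.22   5.11]
scene n 120 mean [529.69 208.88  88.77] minmax mid [531.78 211.7   87.37] [33.88 32.86 10.71]
  circ 530.875244140625 212.42498779296875 18.149978637695312
scene n 130 mean [584.34 297.91  89.32] minmax mid [586.   299.28  88.23] [40.63 39.03 12.44]
  circ 586.0753173828125 299.1734619140625 21.836641311645508
plane [-0.   -0.   59.06] 1.0855334446832012 1024 ((586.3492431640625, 275.29315185546875), (217.8941650390625, 119.86016845703125), 49.23066329956055) [602.92 280.36  57.35]
level ((488.5380859375, -70.8716049194336), (24.364049911499023, 143.4442596435547), 85.62152099609375) [484.51 -72.85  23.99] 29.773138383713558
base 1337 [557.64 236.12   6.54]
```

View pics/t1.png

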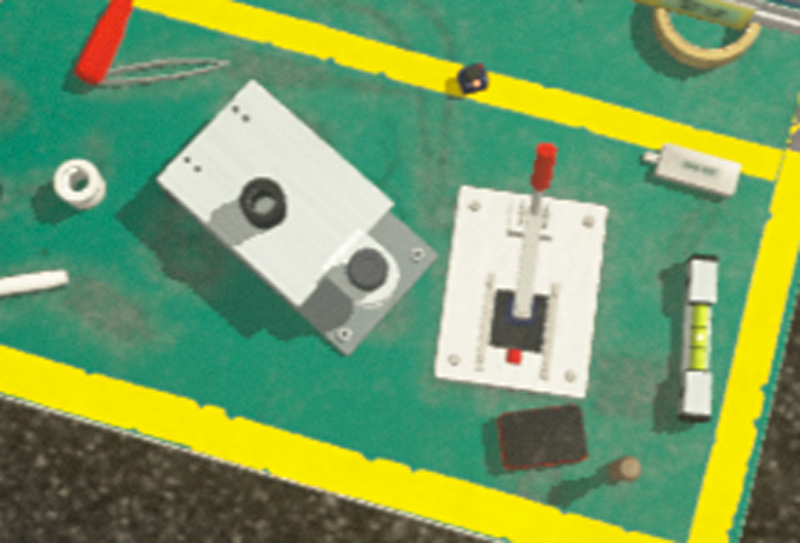

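View pics/s1.png

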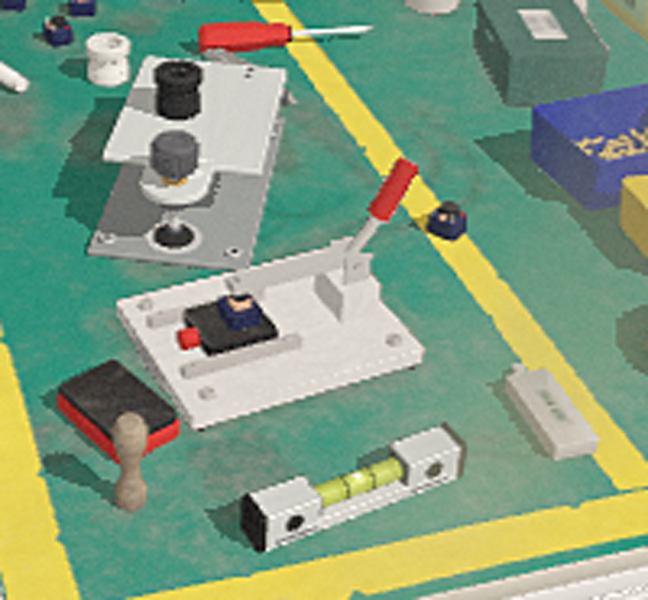

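The pictures show the black loupe on the shelf (top crop 264,203), the knob (368,268), the level at right (698,337) and the white look-alike on the bench (78,184). The lever fixture stands between the shelf and the level. The shelf axis is about 49.1°, the knob is at about (531.8, 212.3), and the shelf middle is at about (607, 299).

```bash
cat > go.py <<'E'
# usage: go.py x y z yaw  -> shift in tool axes after the turn, turn about tool z (units of the moves)
import sys
from h import *
from scipy.spatial.transform import Rotation as R
np.set_printoptions(precision=4,suppress=True)
s=m.get_state();p=np.array(s['ee_pos']);r=R.from_euler('xyz',s['tcp_rot'],degrees=True)
print('clock',s['clock'],'tcp',p,'rot',np.array(s['tcp_rot']),'j6',s['joint_positions'][5],'F',np.array(s['wrist_force']),'gap',s['finger_gap'],s['finger_force'])
if len(sys.argv)>4:
    t=np.array(sys.argv[1:4],float);yaw=float(sys.argv[4])
    g=R.from_euler('xyz',[180,0,yaw],degrees=True)
    rv=(r.inv()*g).as_rotvec()/np.pi
    d=g.inv().apply(t-p)/400
    print('turn',rv,'rows',np.abs(rv).max()/.0477,'| shift after turn',d,'rows',np.linalg.norm(d)*8, '| shift before turn',r.inv().apply(t-p)/400)
E
python3 go.py 586.3 300 110 75.17
python3 - <<'E'
from h import *
t=np.load('top0.npz');pc=cloud('top',t['d'])
k=(np.hypot(pc[...,0]-485,pc[...,1]-385)<70);print(k.sum(),pc[k][:,2].min(),pc[k][:,2].max(),np.median(pc[k][:,2]))
k=(pc[...,0]>380)&(pc[...,0]<560)&(pc[...,1]>-20)&(pc[...,1]<170);print('fixture top',pc[k][:,2].max())
E
```

```text
clock 1.4 tcp [153.5761 580.0355 231.2984] rot [179.9971   0.0009 165.1706] j6 -3.2486444538285206 F [ 0.5616 -0.1259 -0.1803] gap 85.38951120433262 0.0
turn [ 0.  -0.   0.5] rows 10.48224561905418 | shift after turn [-0.3999  1.225   0.3032] rows 10.59024428368212 | shift before turn [-1.225  -0.3999  0.3032]
3269 -8.27214423290161 829.3875673285415 1.5072145946344335
fixture top 900.2408997780407
```

```bash
python3 -m crank '[[-1,[-0.111,-0.0364,0.0],[0,0,0]],[-1,[-0.111,-0.0364,0.02],[0,0,0]],[-1,[-0.111,-0.0364,0.03],[0,0,0]],[-1,[-0.111,-0.0364,0.03],[0,0,0]],[-1,[-0.111,-0.0364,0.03],[0,0,0]],[-1,[-0.111,-0.0364,0.03],[0,0,0]],[-1,[-0.111,-0.0364,0.03],[0,0,0]],[-1,[-0.111,-0.0364,0.03],[0,0,0]],[-1,[-0.111,-0.0364,0.03],[0,0,0]],[-1,[-0.111,-0.0364,0.03],[0,0,0]],[-1,[-0.111,-0.0364,0.03],[0,0,0]]]'; python3 go.py 586.3 300 66 165.17
```

```text
clock: 2.5
ee_pos: [586.2, 298.9, 114.9]
tcp_rot: [180.0, 0.0, 165.2]
wrist_force: [0.7, 0.3, -0.3]
finger_gap: 85.4
finger_force: 0.0
clock 2.5 tcp [586.1744 298.941  114.8936] rot [179.9825   0.0123 165.1704] j6 -51.11399008214395 F [ 0.7196  0.2789 -0.3155] gap 85.35789683364717 0.0
turn [0.0001 0.0001 0.    ] rows 0.0020369234269544166 | shift after turn [0.0004 0.0026 0.1222] rows 0.978103815227549 | shift before turn [0.0004 0.0026 0.1222]
```

```bash
python3 -m crank '[[-1,[0.0004,0.002,0.066],[0,0,0]],[-1,[0,0,0.066],[0,0,0]],[0.3,[0,0,0],[0,0,0]],[1,[0,0,0],[0,0,0]],[1,[0,0,0],[0,0,0]],[1,[0,0,0],[0,0,0]],[1,[0,0,0],[0,0,0]]]'; python3 go.py 485 385 38 165.17
```

```text
clock: 3.2
ee_pos: [585.7, 301.9, 65.4]
tcp_rot: [179.8, 0.2, 165.2]
wrist_force: [-0.2, 0.5, 5.8]
finger_gap: 36.4
finger_force: 60.3
clock 3.2 tcp [585.7346 301.8953  65.4205] rot [179.8355   0.1976 165.2058] j6 -50.89818814637617 F [-0.2491  0.5445  5.8279] gap 36.36881164963991 60.332711935043335
turn [0.0009 0.0011 0.0002] rows 0.02300348691520202 | shift after turn [0.2966 0.1364 0.0686] rows 2.668762867247693 | shift before turn [0.2968 0.1364 0.0679]
```

```bash
python3 -m crank '[[1,[0,0,-0.08],[0,0,0]],[1,[0.02,0.01,-0.06],[0,0,0]],[1,[0.093,0.042,0],[0,0,0]],[1,[0.093,0.042,0],[0,0,0]],[1,[0.09,0.042,0.1],[0,0,0]],[1,[0,0,0.08],[0,0,0]],[1,[0,0,0.05],[0,0,0]],[1,[0,0,0],[0,0,0]]]'; python3 go.py 485 385 10 165.17
```

```text
clock: 4.0
ee_pos: [485.3, 380.1, 27.2]
tcp_rot: [-179.7, -0.2, 165.2]
wrist_force: [-0.6, 0.2, -0.6]
finger_gap: 36.5
finger_force: 60.0
clock 4.0 tcp [485.2623 380.0813  27.1807] rot [-179.7056   -0.2454  165.2262] j6 -40.31685994346053 F [-0.5622  0.2163 -0.5619] gap 36.533262296146944 60.04380941390991
turn [-0.0016 -0.0014  0.0003] rows 0.03430804008789062 | shift after turn [0.0038 0.0117 0.043 ] rows 0.3574561992641735 | shift before turn [0.0036 0.0119 0.0429]
```

```bash
python3 -m crank '[[1,[0,0,0.03],[0,0,0]],[1,[0,0,0.013],[0,0,0]],[1,[0,0,0],[0,0,0]],[1,[0,0,0],[0,0,0]]]'
python3 - <<'E'
from h import *
im,d=m.snapshot('scene');a=cv2.resize(im[135:255,170:330],(800,600),interpolation=cv2.INTER_CUBIC);save('s2',a)
E
```

```text
clock: 4.4
ee_pos: [488.2, 381.1, 14.7]
tcp_rot: [179.9, 0.0, 165.1]
wrist_force: [0.1, 0.4, -0.1]
finger_gap: 36.2
finger_force: 60.0
```

View pics/s2.png

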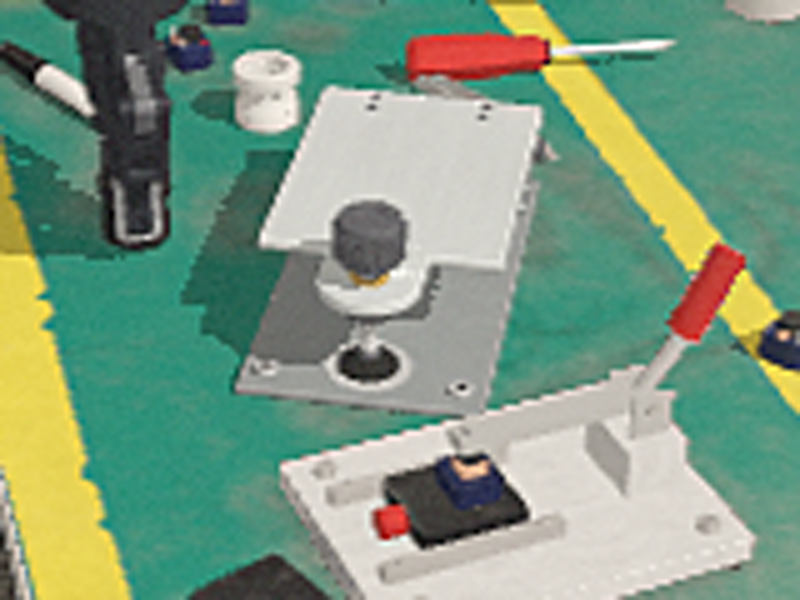

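```bash
python3 -m crank '[[1,[0,0,0],[0,0,0]],[1,[0,0,0],[0,0,0]],[1,[0,0,0],[0,0,0]]]'
```

```text
clock: 4.75
ee_pos: [487.8, 381.1, 14.1]
tcp_rot: [180.0, 0.0, 165.2]
wrist_force: [0.3, 0.3, -0.7]
finger_gap: 36.4
finger_force: 60.0
```

```bash
python3 -m crank '[[1,[0,0,0.0075],[0,0,0]],[1,[0,0,0],[0,0,0]],[1,[0,0,0],[0,0,0]]]';  python3 -m crank '[[1,[0,0,0.005],[0,0,0]],[1,[0,0,0],[0,0,0]],[1,[0,0,0],[0,0,0]]]'
```

```text
clock: 5.05
ee_pos: [487.5, 380.9, 10.5]
tcp_rot: [-180.0, -0.0, 165.2]
wrist_force: [-0.2, 0.7, -0.4]
finger_gap: 36.5
finger_force: 60.0
clock: 5.35
ee_pos: [487.8, 381.2, 9.2]
tcp_rot: [180.0, 0.0, 165.2]
wrist_force: [-1.4, -0.4, 2.0]
finger_gap: 36.5
finger_force: 60.1
```

```bash
python3 -m crank '[[-0.3,[0,0,0],[0,0,0]],[-1,[0,0,0],[0,0,0]],[-1,[0,0,0],[0,0,0]],[-1,[0,0,-0.02],[0,0,0]],[-1,[0,0,-0.1],[0,0,0]],[-1,[0,0,-0.12],[0,0,0]],[-1,[0,0,-0.12],[0,0,0]],[-1,[0,0,-0.1],[0,0,0.04]]]'
python3 - <<'E'
from h import *
im,d=m.snapshot('top');pc=cloud('top',d)
for r in m.cut_out('top','loupe'):
    P=pc[r['pixels']&(d>0)];print(r['confidence'],np.median(P,0),P.min(0),P.max(0))
E
python3 go.py 489 -70 190 175.7
```

```text
clock: 6.15
ee_pos: [487.8, 381.2, 196.8]
tcp_rot: [179.9, 0.1, 157.9]
wrist_force: [0.1, -0.4, -0.9]
finger_gap: 85.7
finger_force: 0.0
clock 6.25 tcp [489.7264 382.4654 202.4317] rot [179.3306   0.4337 157.7951] j6 -32.945257367618034 F [0.2427 1.0432 1.2059] gap 85.1026673200621 0.0
turn [ 0.0033  0.003  -0.0995] rows 2.085027904287541 | shift after turn [-0.083  -1.1281  0.0311] rows 9.052735445961568 | shift before turn [-0.4256 -1.0483  0.0221]
```

```bash
python3 -m crank '[[-1,[0,0,0],[0,0,-0.047]],[-1,[0,0,0],[0,0,-0.047]],[-1,[-0.0188,-0.1128,0],[0,0,-0.0055]],[-1,[-0.0188,-0.1128,0],[0,0,0]],[-1,[-0.0188,-0.1128,0],[0,0,0]],[-1,[-0.0188,-0.1128,0],[0,0,0]],[-1,[-0.0188,-0.1128,0],[0,0,0]],[-1,[-0.0188,-0.1128,0],[0,0,0]],[-1,[-0.0188,-0.1128,0],[0,0,0]],[-1,[-0.0188,-0.1128,0],[0,0,0]],[-1,[-0.0188,-0.1128,0.05],[0,0,0]],[-1,[-0.0188,-0.1128,0.05],[0,0,0]]]'; python3 go.py 530.9 -73.2 60 175.65
```

```text
clock: 7.45
ee_pos: [529.8, -76.4, 153.5]
tcp_rot: [-180.0, 0.2, 175.9]
wrist_force: [0.6, 0.2, -0.4]
finger_gap: 85.6
finger_force: 0.0
clock 7.45 tcp [529.7546 -76.4085 153.4567] rot [-179.9831    0.154   175.9141] j6 -97.76568562919438 F [ 0.5968  0.1821 -0.3736] gap 85.57440783808995 0.0
turn [-0.0001  0.0009  0.0015] rows 0.030759711678378696 | shift after turn [-0.0022  0.0082  0.2336] rows 1.8703755360408618 | shift before turn [-0.0017  0.0083  0.2336]
```

```bash
python3 - <<'E'
from h import *
np.set_printoptions(precision=1,suppress=True)
for c in('top','scene'):
    im,d=m.snapshot(c);pc=cloud(c,d);X,Y,Z=pc[...,0],pc[...,1],pc[...,2]
    print(c,[(np.median(pc[r['pixels']&(d>0)],0),round(r['confidence'],2)) for r in m.cut_out(c,'loupe')])
E
python3 go.py 530.9 -73.2 12 175.65
```

```text
top [(array([490.4, 382.4,  32. ]), 0.73), (array([613.5, 466.9,  31.7]), 0.69)]
scene [(array([608.9, 456.9,  27.2]), 0.75), (array([485.2, 369.3,  28.6]), 0.51)]
clock 7.65 tcp [528.9689 -75.1637 152.1275] rot [179.9597  -0.0937 175.7584] j6 -97.50883291232549 F [0.762  0.8816 1.0146] gap 85.35503405164934 0.0
turn [ 0.0002 -0.0005  0.0006] rows 0.012616755488855378 | shift after turn [-0.0044  0.0053  0.3503] rows 2.8030903593003695 | shift before turn [-0.005   0.005   0.3503]
```

```bash
python3 -m crank '[[-1,[-0.0044,0.0053,0.12],[0,0,0]],[-1,[0,0,0.12],[0,0,0]],[-1,[0,0,0.1],[0,0,0]],[-1,[0,0,0.01],[0,0,0]],[-1,[0,0,0],[0,0,0]],[-1,[0,0,0],[0,0,0]]]'; python3 go.py 530.9 -73.2 4 175.65
```

```text
clock: 8.25
ee_pos: [533.4, -72.1, 16.3]
tcp_rot: [-180.0, 0.3, 175.9]
wrist_force: [-0.4, 0.7, 0.0]
finger_gap: 85.6
finger_force: 0.0
clock 8.25 tcp [533.4487 -72.1305  16.298 ] rot [-179.9721    0.2844  175.945 ] j6 -97.2732060224732 F [-0.3524  0.6781  0.0215] gap 85.5669268895204 0.0
turn [-0.0002  0.0016  0.0016] rows 0.034348900610638076 | shift after turn [ 0.0062 -0.0031  0.0307] rows 0.2520957293503285 | shift before turn [ 0.0063 -0.0031  0.0307]
```

```bash
python3 -m crank '[[-1,[0.006,-0.003,0.015],[0,0,0]],[-1,[0,0,0.014],[0,0,0]],[0.2,[0,0,0],[0,0,0]],[1,[0,0,0],[0,0,0]],[1,[0,0,0],[0,0,0]],[1,[0,0,0],[0,0,0]],[1,[0,0,0],[0,0,0]]]'; python3 go.py 530.9 -73.2 4 175.65
```

```text
clock: 8.95
ee_pos: [529.3, -73.6, 1.8]
tcp_rot: [-180.0, 0.1, 175.9]
wrist_force: [-0.1, 0.5, -0.6]
finger_gap: 21.0
finger_force: 58.7
clock 8.95 tcp [529.331  -73.5873   1.7763] rot [-179.9972    0.0573  175.8768] j6 -97.44272845713228 F [-0.0824  0.5288 -0.642 ] gap 20.968546114143315 58.698042556643486
turn [-0.      0.0003  0.0013] rows 0.02641780763044173 | shift after turn [-0.0038  0.0013 -0.0056] rows 0.054977402587425 | shift before turn [-0.0038  0.0012 -0.0056]
```

```bash
python3 -m crank '[[1,[0,0,-0.04],[0,0,0]],[1,[0,0,-0.08],[0,0,0]],[1,[0,0,-0.1],[0,0,-0.042]],[1,[0,0,-0.1],[0,0,-0.042]],[1,[0,0,-0.09],[0,0,-0.042]],[1,[0,0,0],[0,0,-0.042]],[1,[0,0,0],[0,0,-0.042]],[1,[0,0,0],[0,0,-0.042]],[1,[0,0,0],[0,0,-0.042]],[1,[0,0,0],[0,0,0]]]'; python3 go.py 633.6 329.7 110 229.1
```

```text
clock: 9.95
ee_pos: [528.8, -73.4, 165.9]
tcp_rot: [-180.0, 0.0, -131.1]
wrist_force: [0.0, -0.3, -2.1]
finger_gap: 21.0
finger_force: 58.9
clock 9.95 tcp [528.7618 -73.4437 165.8998] rot [-179.9927    0.0059 -131.132 ] j6 -150.42807418303025 F [ 0.0196 -0.2793 -2.0594] gap 21.006361602750978 58.88168267905712
turn [-0.      0.     -0.0013] rows 0.02701876358474184 | shift after turn [-0.9334  0.4618  0.1397] rows 8.405728191940423 | shift before turn [-0.9315  0.4656  0.1398]
```

```bash
python3 -m crank '[[1,[-0.1035,0.0515,0],[0,0,0]],[1,[-0.1035,0.0515,0],[0,0,0]],[1,[-0.1035,0.0515,0],[0,0,0]],[1,[-0.1035,0.0515,0],[0,0,0]],[1,[-0.1035,0.0515,0],[0,0,0]],[1,[-0.1035,0.0515,0],[0,0,0]],[1,[-0.1035,0.0515,0.03],[0,0,0]],[1,[-0.1035,0.0515,0.04],[0,0,0]],[1,[-0.1035,0.0515,0.04],[0,0,0]],[1,[0,0,0],[0,0,0]],[1,[0,0,0],[0,0,0]]]'; python3 go.py 633.6 329.7 70 229.1
python3 - <<'E'
from h import *
im,d=m.snapshot('scene');a=cv2.resize(im[120:230,190:340],(800,587),interpolation=cv2.INTER_CUBIC);save('s3',a)
np.set_printoptions(precision=1,suppress=True)
pc=cloud('scene',d)
for r in m.cut_out('scene','level')[:1]:
    P=pc[r['pixels']&(d>0)];print(r['confidence'],r['rect'],P.min(0),P.max(0),cv2.minAreaRect(P[:,:2].astype(np.float32)))
E
```

```text
clock: 11.05
ee_pos: [634.0, 329.8, 119.0]
tcp_rot: [179.9, -0.2, -131.3]
wrist_force: [0.5, -0.7, -1.9]
finger_gap: 21.1
finger_force: 59.0
clock 11.05 tcp [634.0304 329.8292 118.9818] rot [ 179.9303   -0.2154 -131.2514] j6 -113.98239570847178 F [ 0.475  -0.7476 -1.908 ] gap 21.089448867507066 59.02724325656891
turn [ 0.0004 -0.0012 -0.002 ] rows 0.04094728691122279 | shift after turn [0.0009 0.0006 0.1225] rows 0.9796781313897727 | shift before turn [0.0005 0.0004 0.1225]
0.77 [241.5, 123.6, 256.9, 156.7] [551.2 239.1   0.6] [744.8 544.  146.5] ((656.3724365234375, 391.38470458984375), (352.7463684082031, 36.89471435546875), 58.88428497314453)
```

View pics/s3.png

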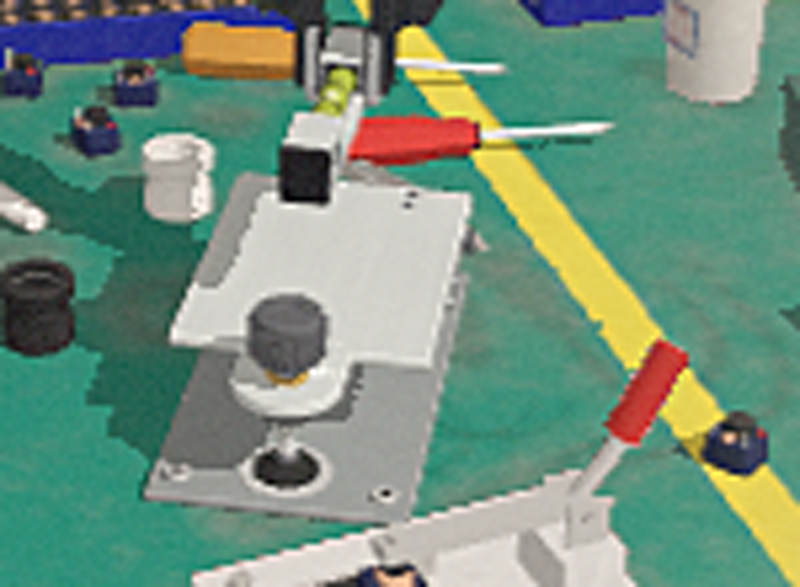

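The level hangs straight in the grip over the shelf, with its foot-end block at crop (305,165). The loupe stands upright on the bench at (38,305). Next I lower the level.

```bash
python3 -m crank '[[1,[0.0005,0.0005,0.06],[0,0,-0.0015]],[1,[0,0,0.06],[0,0,0]],[1,[0,0,0.01],[0,0,0]],[1,[0,0,0],[0,0,0]],[1,[0,0,0],[0,0,0]],[1,[0,0,0],[0,0,0]]]'
```

```text
clock: 11.75
ee_pos: [635.5, 329.0, 71.9]
tcp_rot: [-179.9, 0.2, -131.0]
wrist_force: [-0.5, 0.3, -2.4]
finger_gap: 20.9
finger_force: 59.1
```

```bash
python3 -m crank '[[1,[0.002,0,0.02],[0,0,0]],[1,[0,0,0],[0,0,0]],[1,[0,0,0],[0,0,0]]]'; python3 -m crank '[[1,[0,0,0.008],[0,0,0]],[1,[0,0,0],[0,0,0]],[1,[0,0,0],[0,0,0]]]'
```

```text
clock: 12.05
ee_pos: [633.7, 328.2, 60.6]
tcp_rot: [180.0, -0.1, -130.9]
wrist_force: [0.4, -0.0, -2.5]
finger_gap: 20.5
finger_force: 59.1
clock: 12.35
ee_pos: [634.1, 328.4, 58.2]
tcp_rot: [-180.0, 0.0, -130.9]
wrist_force: [-0.2, 0.2, -1.5]
finger_gap: 20.9
finger_force: 59.3
```

```bash
python3 -m crank '[[1,[0,0,0.004],[0,0,0]],[1,[0,0,0],[0,0,0]],[1,[0,0,0],[0,0,0]]]'; python3 -m crank '[[1,[0,0,0.003],[0,0,0]],[1,[0,0,0],[0,0,0]],[1,[0,0,0],[0,0,0]]]'
```

```text
clock: 12.65
ee_pos: [634.2, 328.5, 57.7]
tcp_rot: [-180.0, 0.1, -130.9]
wrist_force: [-1.6, -0.8, 6.6]
finger_gap: 20.6
finger_force: 60.0
clock: 12.95
ee_pos: [634.3, 328.5, 57.7]
tcp_rot: [-180.0, 0.1, -130.9]
wrist_force: [-3.5, -1.6, 9.1]
finger_gap: 21.2
finger_force: 60.7
```

```bash
python3 -m crank '[[1,[0,0,-0.004],[0,0,0]],[0,[0,0,0],[0,0,0]],[-0.3,[0,0,0],[0,0,0]],[-0.3,[0,0,0],[0,0,0]],[-0.3,[0,0,-0.06],[0,0,0]],[0.5,[0,0,-0.09],[0,0,0]],[1,[0.1,0,0],[0,0,0]],[1,[0.113,0,0],[0,0,0]],[1,[0,0,0],[0,0,0]],[1,[0,0,0],[0,0,0]]]'; python3 go.py 577.6 265.2 90 229.1
```

```text
clock: 13.95
ee_pos: [577.6, 263.3, 116.4]
tcp_rot: [180.0, -0.0, -131.0]
wrist_force: [0.6, 0.5, 0.9]
finger_gap: 0.3
finger_force: 0.0
clock 13.95 tcp [577.6308 263.3413 116.3593] rot [ 179.9777   -0.023  -130.9788] j6 -117.5874658850989 F [0.5593 0.4633 0.9167] gap 0.3025867953257664 0.0
turn [ 0.0001 -0.0001 -0.0004] rows 0.009180992444594993 | shift after turn [-0.0035  0.0031  0.0659] rows 0.5284962839569096 | shift before turn [-0.0035  0.0031  0.0659]
```

```bash
python3 -m crank '[[1,[-0.0035,0.003,0.05],[0,0,0]],[1,[0,0,0.016],[0,0,0]],[1,[0,0,0],[0,0,0]],[1,[0,0,0],[0,0,0]]]'; python3 -m crank '[[1,[0,0,0.008],[0,0,0]],[1,[0,0,0],[0,0,0]],[1,[0,0,0],[0,0,0]]]'
```

```text
clock: 14.35
ee_pos: [578.7, 266.3, 90.6]
tcp_rot: [-180.0, 0.0, -130.9]
wrist_force: [0.6, 0.6, 0.3]
finger_gap: -0.0
finger_force: 0.0
clock: 14.65
ee_pos: [578.4, 265.9, 87.5]
tcp_rot: [-180.0, 0.0, -130.9]
wrist_force: [-0.0, 0.6, 0.3]
finger_gap: -0.3
finger_force: 0.0
```

```bash
python3 -m crank '[[1,[0,0,0.008],[0,0,0]],[1,[0,0,0],[0,0,0]]]'; python3 -m crank '[[1,[0,0,0.006],[0,0,0]],[1,[0,0,0],[0,0,0]]]'; python3 -m crank '[[1,[0,0,0.006],[0,0,0]],[1,[0,0,0],[0,0,0]]]'
```

```text
clock: 14.85
ee_pos: [578.0, 265.7, 83.6]
tcp_rot: [180.0, -0.0, -130.9]
wrist_force: [0.5, 0.7, -0.5]
finger_gap: -0.1
finger_force: 0.0
clock: 15.05
ee_pos: [578.3, 265.8, 82.5]
tcp_rot: [-180.0, 0.0, -130.9]
wrist_force: [-0.8, -1.2, 3.4]
finger_gap: -0.3
finger_force: 1.9
clock: 15.25
ee_pos: [578.4, 265.8, 82.4]
tcp_rot: [-179.9, 0.1, -130.9]
wrist_force: [-6.0, -3.3, 13.2]
finger_gap: -0.1
finger_force: 6.5
```

```bash
python3 -m crank '[[1,[0,0,0],[0,0,0]],[1,[0,0,0],[0,0,0]],[1,[0,0,0],[0,0,0]],[1,[0,0,0],[0,0,0]],[1,[0,0,0],[0,0,0]],[1,[0,0,0],[0,0,0]],[1,[0,0,0],[0,0,0]]]'
python3 - <<'E'
from h import *
im,d=m.snapshot('top');a=cv2.resize(im[140:220,170:275],(525,400),interpolation=cv2.INTER_CUBIC)
im2,d=m.snapshot('scene');b=cv2.resize(im2[130:210,210:265],(275,400),interpolation=cv2.INTER_CUBIC)
save('p4',np.hstack([a,b]))
E
```

```text
clock: 15.95
ee_pos: [578.4, 265.8, 82.4]
tcp_rot: [-179.9, 0.1, -130.9]
wrist_force: [-6.9, -2.5, 12.6]
finger_gap: 0.1
finger_force: 6.5
```

View pics/p4.png

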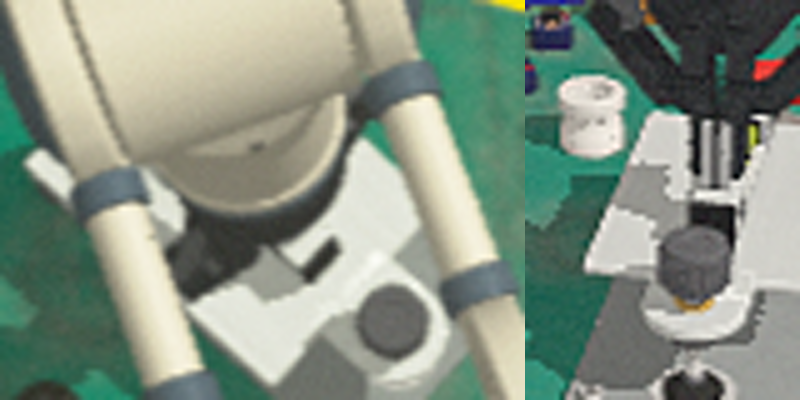

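```bash
python3 -m crank '[[1,[0,0,-0.1],[0,0,0]],[1,[0,0,-0.12],[0,0,0]],[0,[0,0,-0.12],[0,0,0]],[-0.2,[0.111,-0.037,0],[0,0,0]],[-0.2,[0.111,-0.037,0],[0,0,0]],[-0.2,[0.111,-0.037,0],[0,0,0]],[-0.2,[0.111,-0.037,0],[0,0,0]],[-0.2,[0.111,-0.037,0],[0,0,0]]]'
cat > bub.py <<'E'
from h import *
import sys
np.set_printoptions(precision=1,suppress=True)
n=sys.argv[1]
im,d=m.snapshot('top');np.savez(n+'.npz',im=im,d=d)
pc=cloud('top',d);X,Y,Z=pc[...,0],pc[...,1],pc[...,2]
for r in m.cut_out('top','level')[:2]:
    P=pc[r['pixels']&(d>0)];print('level',round(r['confidence'],2),r['rect'],cv2.minAreaRect(P[:,:2].astype(np.float32)),np.median(P,0))
k=(d>0)&(np.hypot(X-607,Y-299)<100)&(Z>70)&(Z<95)&(np.hypot(X-532,Y-212)>35);P=pc[k];print('lvl pts',cv2.minAreaRect(P[:,:2].astype(np.float32)),P.mean(0))
a=cv2.resize(im[150:215,185:265],(800,600),interpolation=cv2.INTER_LANCZOS4);save(n,a)
# profile along level axis: sample world points at z=78
u=np.array([.655,.756]);v=np.array([-.756,.655]);c=m.camera_params('top');E=np.linalg.inv(np.array(c['extrinsics']))
rows=[]
for s in range(-40,41,2):
    px=[]
    for w in (-2,0,2):
        q=np.r_[np.array([607.1,299.2])+s*u+w*v,78,1];q=E@q
        px.append([q[0]/q[2]*c['fx']+c['cx'],q[1]/q[2]*c['fy']+c['cy']])
    px=np.array(px,np.float32)
    col=cv2.remap(im,px[:,:1],px[:,1:],cv2.INTER_CUBIC).reshape(-1,3).mean(0);rows.append((s,*col.round()))
print(np.array(rows).astype(int).tolist())
E
python3 bub.py b1
```

```text
clock: 16.85
ee_pos: [487.7, 48.2, 215.0]
tcp_rot: [-180.0, 0.0, -130.9]
wrist_force: [1.2, -0.5, 0.0]
finger_gap: 51.0
finger_force: 0.0
level 0.84 [190.3, 150.2, 236.2, 194.1] ((606.599365234375, 298.47210693359375), (139.39694213867188, 22.611576080322266), 48.87074661254883) [605.9 297.8  80.7]
lvl pts ((607.4426879882812, 299.364501953125), (141.9229736328125, 23.11233901977539), 49.1431770324707) [606.5 299.2  80.9]
[[-40, 225, 226, 215], [-38, 223, 225, 214], [-36, 224, 226, 215], [-34, 223, 226, 214], [-32, 226, 229, 218], [-30, 219, 223, 210], [-28, 163, 168, 151], [-26, 142, 154, 76], [-24, 187, 207, 55], [-22, 204, 222, 61], [-20, 204, 222, 61], [-18, 203, 220, 63], [-16, 201, 220, 57], [-14, 202, 220, 59], [-12, 198, 218, 54], [-10, 179, 198, 39], [-8, 168, 184, 41], [-6, 199, 214, 77], [-4, 232, 240, 130], [-2, 241, 245, 164], [0, 233, 239, 149], [2, 218, 229, 105], [4, 202, 220, 65], [6, 189, 211, 47], [8, 168, 187, 41], [10, 142, 157, 46], [12, 166, 182, 56], [14, 195, 216, 57], [16, 202, 220, 55], [18, 200, 218, 58], [20, 200, 219, 56], [22, 200, 218, 54], [24, 200, 219, 53], [26, 184, 204, 40], [28, 152, 171, 32], [30, 110, 121, 59], [32, 137, 142, 130], [34, 208, 212, 199], [36, 230, 231, 220], [38, 226, 229, 218], [40, 226, 229, 217]]
```

View pics/b1.png

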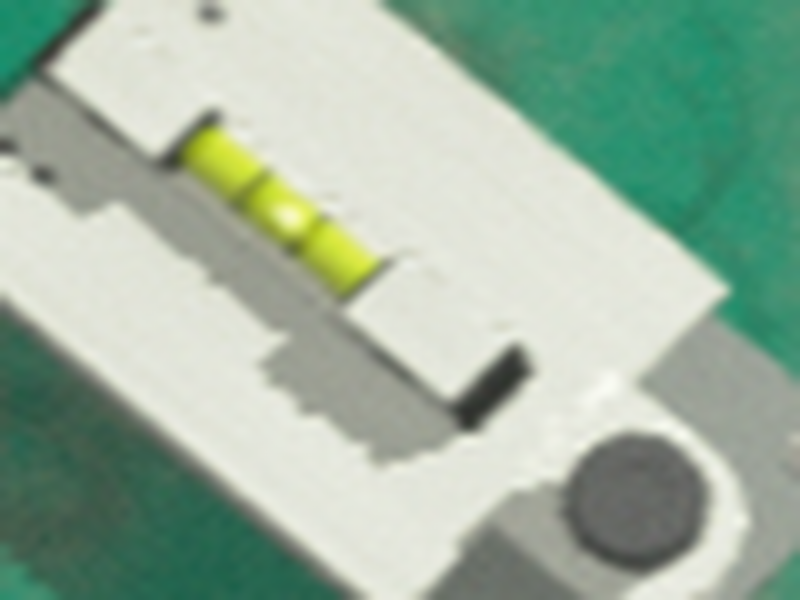

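```bash
cat > prof.py <<'E'
from h import *
def prof(cam,im,c,ang,z,w=(-3,-2,-1,0,1,2,3)):
    u=np.array([np.cos(ang),np.sin(ang)]);v=np.array([-u[1],u[0]]);p=m.camera_params(cam);E=np.linalg.inv(np.array(p['extrinsics']))
    S=np.arange(-34,35,2.);out=[]
    for s in S:
        px=[]
        for k in w:
            q=E@np.r_[np.array(c)+s*u+k*v,z,1];px.append([q[0]/q[2]*p['fx']+p['cx'],q[1]/q[2]*p['fy']+p['cy']])
        px=np.array(px,np.float32)
        out.append(cv2.remap(im,px[:,:1],px[:,1:],cv2.INTER_CUBIC).reshape(-1,3).mean(0))
    return S,np.array(out)
E
python3 - <<'E'
from prof import *
a=np.load('top0.npz')['im'];b=np.load('b1.npz')['im'];s0=np.load('scene0.npz')['im']
s,pa=prof('top',a,(489,-70),np.radians(-4.35),22);_,pb=prof('top',b,(607.3,299.3),np.radians(49.1),78)
_,pc=prof('scene',s0,(489,-70),np.radians(-4.35),20)
im,d=m.snapshot('scene');np.savez('bs1.npz',im=im)
_,pd=prof('scene',im,(607.3,299.3),np.radians(49.1),76)
for i in range(len(s)): print(int(s[i]),pa[i].astype(int),pb[i].astype(int),pc[i].astype(int),pd[i].astype(int))
E
```

```text
-34 [230 232 221] [223 226 214] [205 204 198] [207 207 200]
-32 [233 236 228] [226 229 217] [210 209 203] [208 208 201]
-30 [204 208 191] [215 218 206] [210 208 203] [209 209 202]
-28 [136 145  82] [156 161 141] [213 210 215] [210 210 203]
-26 [197 211  65] [146 159  72] [192 195 158] [213 212 206]
-24 [218 232  69] [191 210  58] [204 212 101] [214 213 210]
-22 [214 228  72] [203 221  63] [205 215 104] [211 209 214]
-20 [213 227  71] [203 220  64] [207 215 108] [195 194 195]
-18 [216 228  72] [201 218  64] [206 214 108] [172 172 153]
-16 [218 231  76] [201 218  59] [206 214 109] [157 160 118]
-14 [220 232  78] [201 219  60] [201 209 102] [155 159 106]
-12 [208 223  67] [195 215  55] [194 202  92] [163 166 117]
-10 [177 194  58] [175 194  40] [197 206  94] [167 170 132]
-8 [169 182  62] [168 184  45] [154 159  80] [166 167 140]
-6 [212 227  69] [200 215  80] [165 170  91] [165 165 146]
-4 [218 231  86] [231 239 128] [218 225 117] [163 161 151]
-2 [237 242 151] [236 241 156] [222 228 125] [161 159 155]
0 [246 248 186] [228 235 137] [238 240 164] [159 157 156]
2 [240 245 155] [214 226  
[... 269 characters left out ...]
223 236  76] [170 186  58] [168 175  95] [152 148 147]
14 [221 232  77] [196 216  59] [210 219 117] [147 144 142]
16 [218 231  75] [201 219  57] [208 216 116] [144 142 140]
18 [218 232  77] [199 217  59] [207 215 117] [141 141 138]
20 [220 232  78] [199 217  57] [206 214 117] [138 138 135]
22 [222 234  80] [200 217  56] [199 208 110] [132 132 129]
24 [218 232  76] [198 216  55] [192 201 100] [126 126 123]
26 [193 210  53] [181 201  38] [193 201 101] [120 120 118]
28 [120 131  49] [146 164  33] [197 207 101] [114 114 112]
30 [116 120  97] [106 116  64] [149 158  83] [109 109 107]
32 [187 189 182] [144 149 137] [87 88 72] [104 105 103]
34 [242 244 234] [213 216 203] [133 130 125] [ 99 100  98]
```

```bash
python3 -m crank '[[-0.2,[-0.0955,0.0463,0],[0,0,0]],[-0.2,[-0.0955,0.0463,0],[0,0,0]],[-0.2,[-0.0955,0.0463,0],[0,0,0]],[-0.2,[-0.0955,0.0463,0],[0,0,0]],[-0.2,[0,0,0.03],[0,0,0.047]],[-0.2,[0,0,0.03],[0,0,0.047]],[-0.2,[0,0,0.03],[0,0,0.047]],[-0.2,[0,0,0.03],[0,0,0.047]],[-0.2,[0,0,0.03],[0,0,0.047]],[-0.2,[0,0,0.03],[0,0,0.047]],[-0.2,[0,0,0.03],[0,0,0.047]],[-0.2,[0,0,0],[0,0,0]]]'; python3 go.py 531.8 212.3 67 -191
```

```text
clock: 18.2
ee_pos: [531.8, 214.5, 128.5]
tcp_rot: [-179.9, -0.2, 169.9]
wrist_force: [0.8, 0.3, 0.1]
finger_gap: 51.1
finger_force: 0.0
clock 18.2 tcp [531.7546 214.5138 128.5006] rot [-179.9072   -0.219   169.8553] j6 -61.29788602724732 F [0.7811 0.2565 0.1013] gap 51.09200113828896 0.0
turn [-0.0005 -0.0012  0.0048] rows 0.09963246934735771 | shift after turn [-0.0012 -0.0054  0.1538] rows 1.2308083554382117 | shift before turn [-0.0017 -0.0052  0.1538]
```

```bash
python3 -m crank '[[-0.2,[-0.0015,-0.0053,0.07],[0,0,0]],[-0.2,[0,0,0.07],[0,0,0]],[-0.2,[0,0,0.01],[0,0,0]],[-0.2,[0,0,0],[0,0,0]],[-0.2,[0,0,0],[0,0,0]],[-0.2,[0,0,0],[0,0,0]]]'; python3 go.py 531.8 212.3 68 169.86
```

```text
clock: 18.8
ee_pos: [534.1, 211.9, 73.5]
tcp_rot: [179.9, 0.2, 169.9]
wrist_force: [0.2, 0.0, 0.1]
finger_gap: 51.2
finger_force: 0.0
clock 18.8 tcp [534.111  211.9188  73.4533] rot [179.9047   0.1686 169.9054] j6 -61.65843509878739 F [0.1809 0.0019 0.0914] gap 51.21415595751107 0.0
turn [0.0005 0.0009 0.0003] rows 0.019630352161252886 | shift after turn [ 0.0059 -0.0001  0.0136] rows 0.11870027578091288 | shift before turn [ 0.0059 -0.0001  0.0136]
```

```bash
python3 -m crank '[[-0.2,[0.0045,0,0.01],[0,0,0]],[-0.2,[0,0,0],[0,0,0]],[1,[0,0,0],[0,0,0]],[1,[0,0,0],[0,0,0]],[1,[0,0,0],[0,0,0]],[1,[0,0,0],[0,0,0]]]'; python3 go.py
```

```text
clock: 19.4
ee_pos: [531.4, 212.4, 67.8]
tcp_rot: [179.9, 0.0, 169.9]
wrist_force: [-0.7, 4.1, 2.8]
finger_gap: 31.1
finger_force: 59.4
clock 19.4 tcp [531.446  212.4159  67.8113] rot [179.9161   0.0324 169.8765] j6 -61.53330227955846 F [-0.6718  4.1277  2.7979] gap 31.1298013518191 59.36607778072357
```

```bash
python3 -m crank '[[1,[0,0,0],[0,0,-0.03]],[1,[0,0,0],[0,0,-0.045]],[1,[0,0,0],[0,0,-0.045]],[1,[0,0,0],[0,0,-0.045]],[1,[0,0,0],[0,0,0]],[1,[0,0,0],[0,0,0]]]'; python3 go.py
```

```text
clock: 20.0
ee_pos: [531.6, 211.6, 68.0]
tcp_rot: [-180.0, 0.0, -160.7]
wrist_force: [-1.2, 0.4, 6.1]
finger_gap: 31.2
finger_force: 59.9
clock 20.0 tcp [531.5596 211.5805  67.9865] rot [-179.9747    0.0476 -160.6809] j6 -91.00599886299825 F [-1.2012  0.424   6.1277] gap 31.17573686437168 59.909507632255554
```

```bash
python3 -m crank '[[0,[0,0,0],[0,0,0]],[-0.2,[0,0,0],[0,0,0]],[-0.2,[0,0,0],[0,0,0]],[-0.2,[0,0,-0.06],[0,0,0]],[0,[0,0,-0.08],[0,0,-0.042]],[1,[0,0,0],[0,0,-0.042]],[1,[0,0,0],[0,0,-0.042]],[1,[0,0,0],[0,0,-0.042]],[1,[-0.09,0,0],[0,0,0]],[1,[-0.084,0,0],[0,0,0]],[1,[0,0,0.03],[0,0,0]],[1,[0,0,0],[0,0,0]]]'; python3 go.py 578 265.7 82.4 229.1
```

```text
clock: 21.2
ee_pos: [575.1, 264.5, 107.9]
tcp_rot: [179.9, -0.3, -130.2]
wrist_force: [-0.0, -0.3, -0.0]
finger_gap: 0.2
finger_force: 0.0
clock 21.2 tcp [575.1168 264.5418 107.9118] rot [ 179.8791   -0.2785 -130.2098] j6 -118.15497144412485 F [-0.0234 -0.3198 -0.0218] gap 0.24594775750647968 0.0
turn [ 0.0007 -0.0016  0.0038] rows 0.08035754613695535 | shift after turn [-0.0069 -0.0036  0.0638] rows 0.5140062838964228 | shift before turn [-0.0072 -0.0038  0.0637]
```

```bash
python3 -m crank '[[1,[-0.007,-0.0037,0.045],[0,0,0]],[1,[0,0,0.009],[0,0,0]],[1,[0,0,0],[0,0,0]],[1,[0,0,0],[0,0,0]]]'; python3 -m crank '[[1,[0,0,0.009],[0,0,0]],[1,[0,0,0],[0,0,0]]]';  python3 -m crank '[[1,[0,0,0.005],[0,0,0]],[1,[0,0,0],[0,0,0]]]'
```

```text
clock: 21.6
ee_pos: [579.0, 265.7, 90.4]
tcp_rot: [-180.0, 0.0, -130.2]
wrist_force: [-0.1, 0.3, 0.6]
finger_gap: 0.1
finger_force: 0.0
clock: 21.8
ee_pos: [579.1, 266.0, 86.3]
tcp_rot: [-180.0, 0.0, -130.2]
wrist_force: [0.5, -0.2, -1.0]
finger_gap: 0.1
finger_force: 0.0
clock: 22.0
ee_pos: [579.0, 266.0, 83.8]
tcp_rot: [180.0, -0.0, -130.2]
wrist_force: [0.3, 0.5, 0.6]
finger_gap: 0.0
finger_force: 0.0
```

```bash
python3 -m crank '[[1,[0,0,0.004],[0,0,0]],[1,[0,0,0],[0,0,0]]]'; python3 go.py
```

```text
clock: 22.2
ee_pos: [579.2, 266.1, 82.4]
tcp_rot: [-180.0, 0.0, -130.2]
wrist_force: [0.2, 0.5, -0.7]
finger_gap: -0.1
finger_force: 0.0
clock 22.2 tcp [579.177  266.102   82.4463] rot [-179.9972    0.0078 -130.2061] j6 -118.17605250504367 F [ 0.1651  0.5479 -0.747 ] gap -0.12022255258142756 0.0
```

```bash
python3 -m crank '[[1,[0,0,0.004],[0,0,0]],[1,[0,0,0],[0,0,0]]]'; python3 -m crank '[[1,[0,0,0.004],[0,0,0]],[1,[0,0,0],[0,0,0]]]';python3 -m crank '[[1,[0,0,0.002],[0,0,0]],[1,[0,0,0],[0,0,0]]]'
```

```text
clock: 22.4
ee_pos: [579.2, 266.1, 82.3]
tcp_rot: [-180.0, 0.0, -130.2]
wrist_force: [-3.7, -0.8, 5.4]
finger_gap: 0.3
finger_force: 3.1
clock: 22.6
ee_pos: [579.3, 266.1, 82.2]
tcp_rot: [-179.9, 0.1, -130.2]
wrist_force: [-5.0, -2.6, 12.3]
finger_gap: -0.1
finger_force: 5.9
clock: 22.8
ee_pos: [579.3, 266.1, 82.2]
tcp_rot: [-179.9, 0.1, -130.2]
wrist_force: [-7.0, -4.5, 14.4]
finger_gap: -0.0
finger_force: 7.3
```

```bash
python3 -m crank '[[1,[0,0,-0.1],[0,0,0]],[1,[0,0,-0.12],[0,0,0]],[1,[0,0,-0.12],[0,0,0]],[1,[0.111,-0.037,0],[0,0,0]],[1,[0.111,-0.037,0],[0,0,0]],[1,[0.111,-0.037,0],[0,0,0]],[1,[0.111,-0.037,0],[0,0,0]],[1,[0.111,-0.037,0],[0,0,0]],[1,[0,0,0],[0,0,0]],[1,[0,0,0],[0,0,0]]]'; python3 bub.py b2 | head -2
python3 - <<'E'
from prof import *
b=np.load('b1.npz')['im'];c=np.load('b2.npz')['im']
s,pa=prof('top',b,(607.3,299.3),np.radians(49.1),78);_,pb=prof('top',c,(607.3,299.3),np.radians(49.1),78)
for i in range(8,28): print(int(s[i]),pa[i].astype(int),pb[i].astype(int))
E
```

```text
clock: 23.8
ee_pos: [492.3, 48.0, 214.8]
tcp_rot: [-180.0, 0.1, -130.3]
wrist_force: [0.8, 0.5, 0.2]
finger_gap: 0.2
finger_force: 0.0
level 0.57 [189.7, 150.1, 237.6, 194.3] ((607.1863403320312, 299.1809387207031), (141.896484375, 23.0482120513916), 48.81009292602539) [608.7 302.   80.1]
lvl pts ((607.0869750976562, 299.2679443359375), (141.896484375, 22.78403091430664), 48.81009292602539) [606.4 298.9  80.5]
-18 [201 218  64] [201 218  62]
-16 [201 218  59] [200 219  61]
-14 [201 219  60] [202 219  59]
-12 [195 215  55] [196 214  55]
-10 [175 194  40] [176 195  45]
-8 [168 184  45] [165 185  47]
-6 [200 215  80] [193 211  61]
-4 [231 239 128] [221 232  96]
-2 [236 241 156] [234 241 148]
0 [228 235 137] [238 242 170]
2 [214 226  96] [228 235 138]
4 [200 217  63] [209 223  82]
6 [188 209  48] [189 209  49]
8 [163 182  42] [163 181  42]
10 [142 157  48] [146 160  50]
12 [170 186  58] [173 189  58]
14 [196 216  59] [197 216  59]
16 [201 219  57] [200 219  59]
18 [199 217  59] [200 216  57]
20 [199 217  57] [200 217  57]
```

View pics/b2.png

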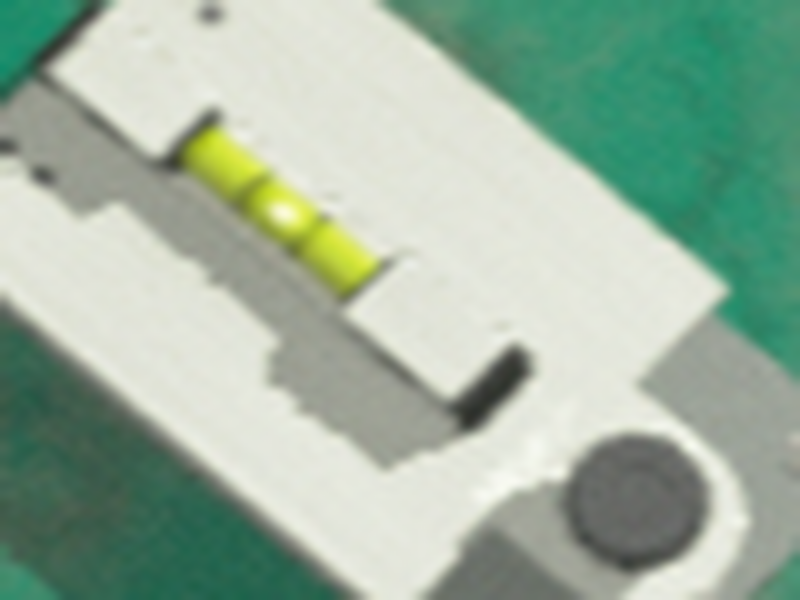

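The bubble (crop 285,210) now sits between the lines, about 0.6 mm off centre. Next is the final press on the foot-side block.

```bash
python3 go.py 578 265.7 88 229.1 | tail -1; python3 -m crank '[[1,[-0.111,0.037,0],[0,0,0]],[1,[-0.111,0.037,0],[0,0,0]],[1,[-0.111,0.037,0],[0,0,0]],[1,[-0.111,0.037,0],[0,0,0]],[1,[-0.105,0.037,0],[0,0,0.003]],[1,[0,0,0.1],[0,0,0]],[1,[0,0,0.1],[0,0,0]],[1,[0,0,0.08],[0,0,0]],[1,[0,0,0],[0,0,0]],[1,[0,0,0],[0,0,0]]]'; python3 go.py 578 265.7 84 229.1
```

```text
turn [0.     0.0002 0.004 ] rows 0.08389242652184853 | shift after turn [-0.5486  0.1927  0.3161] rows 5.294157498883383 | shift before turn [-0.5508  0.1857  0.3164]
clock: 24.9
ee_pos: [577.1, 265.3, 102.2]
tcp_rot: [180.0, -0.1, -130.7]
wrist_force: [0.4, 0.1, 0.5]
finger_gap: 0.2
finger_force: 0.0
clock 24.9 tcp [577.1478 265.3286 102.1674] rot [ 179.9526   -0.0743 -130.6565] j6 -117.72609947720073 F [0.3786 0.0647 0.4508] gap 0.19484448394517484 0.0
turn [ 0.0003 -0.0004  0.0014] rows 0.028357030612401912 | shift after turn [-0.0021 -0.001   0.0454] rows 0.3638233474337922 | shift before turn [-0.0022 -0.001   0.0454]
```

```bash
python3 -m crank '[[1,[-0.001,-0.001,0.035],[0,0,0]],[1,[0,0,0.008],[0,0,0]],[1,[0,0,0],[0,0,0]],[1,[0,0,0],[0,0,0]]]'; python3 -m crank '[[1,[0,0,0.004],[0,0,0]],[1,[0,0,0],[0,0,0]]]'
```

```text
clock: 25.3
ee_pos: [578.5, 264.3, 86.0]
tcp_rot: [-180.0, 0.1, -130.8]
wrist_force: [-0.1, 0.4, 0.2]
finger_gap: -0.2
finger_force: 0.0
clock: 25.5
ee_pos: [578.3, 264.2, 83.9]
tcp_rot: [-180.0, 0.0, -130.8]
wrist_force: [0.1, 0.0, -0.5]
finger_gap: -0.2
finger_force: 0.0
```

```bash
python3 -m crank '[[1,[0,0,0.004],[0,0,0]],[1,[0,0,0],[0,0,0]]]'; python3 -m crank '[[1,[0.001,0,0.003],[0,0,0]],[1,[0,0,0],[0,0,0]]]';  python3 -m crank '[[1,[0.001,0,0.002],[0,0,0]],[1,[0,0,0],[0,0,0]]]'
```

```text
clock: 25.7
ee_pos: [578.3, 264.3, 82.3]
tcp_rot: [-180.0, 0.0, -130.8]
wrist_force: [0.6, 0.6, 2.3]
finger_gap: 0.3
finger_force: 1.2
clock: 25.9
ee_pos: [578.3, 264.3, 82.3]
tcp_rot: [-180.0, 0.1, -130.7]
wrist_force: [-1.3, -0.1, 5.2]
finger_gap: 0.2
finger_force: 2.6
clock: 26.1
ee_pos: [578.4, 264.3, 82.2]
tcp_rot: [-179.9, 0.2, -130.7]
wrist_force: [-0.9, 1.2, 8.0]
finger_gap: 0.1
finger_force: 3.7
```

```bash
python3 -m crank '[[1,[0.001,0,0.002],[0,0,0]],[1,[0,0,0],[0,0,0]],[1,[0,0,0],[0,0,0]],[1,[0,0,0],[0,0,0]],[1,[0,0,0],[0,0,0]],[1,[0,0,0],[0,0,0]],[1,[0,0,0],[0,0,0]],[1,[0,0,0],[0,0,0]],[1,[0,0,0],[0,0,0]],[1,[0,0,0],[0,0,0]],[1,[0,0,0],[0,0,0]],[1,[0,0,0],[0,0,0]]]'
python3 - <<'E'
from h import *
im,d=m.snapshot('top');a=cv2.resize(im[140:220,170:275],(525,400),interpolation=cv2.INTER_CUBIC)
im2,d=m.snapshot('scene');b=cv2.resize(im2[130:210,210:265],(275,400),interpolation=cv2.INTER_CUBIC)
save('p9',np.hstack([a,b]))
print(m.get_state()['wrist_force'])
E
```

```text
clock: 27.3
ee_pos: [578.4, 264.3, 82.3]
tcp_rot: [-179.9, 0.3, -130.7]
wrist_force: [-1.1, 0.4, 9.8]
finger_gap: 0.1
finger_force: 4.8
[-1.09329908  1.73834765  9.6998629 ]
```

View pics/p9.png

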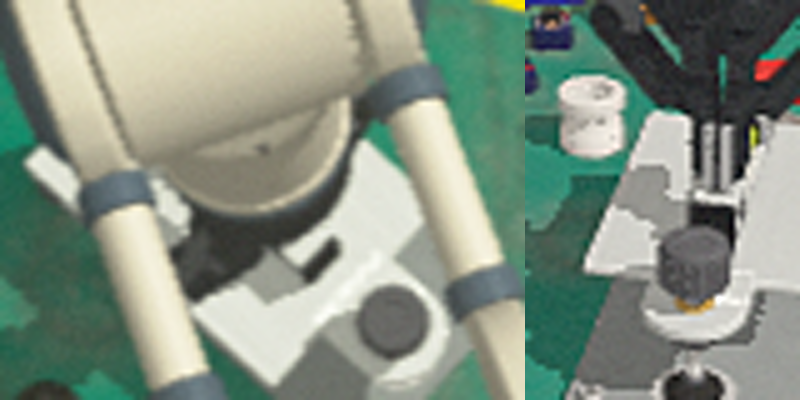

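The fingertips press the foot-side block with a steady 9.7 N, and the level and knob are where they should be.

```bash
python3 -c "
from bench import manip as m
print(m.hand_in())"
```

```text
the job is handed in; nothing more can be done
None
```

The job is handed in at about 27 s: the loupe is upright on the bench, the level lies mid-shelf in line with the foot knob, and the arm is pressing it down with about 9.7 N. The bubble read about 0.6 mm off centre just before that last press, while the view was clear; the hand hides it now.

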